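Lay the oilstone box down against the stop

ROBOT

A 6-joint arm with a two-finger parallel gripper is mounted at the origin on a cart in front of the work surface, level with it; the furniture and walls round the work are solid. World frame = base frame: x ahead of the robot, y to its left, z up, the work surface at z = 0. Lengths are in m, angles in rad, forces in N, time in s.
With the tool pointing down it reaches from about 0.375 to 0.9 m from the base axis. Payload 3.1 kg.
Tool frame: the origin (TCP) lies at the very end of the fingers, on their centre line; the grasp point (between the pads) lies 19 mm behind it (robot.grip_depth is the distance from the TCP to the grasp point, in m); z points along the fingers, y is the direction in which the jaws open and shut (so a half turn about z gives the same grasp; the last joint's range is limited). The gripper opens to 87 mm and grips with 3 to 60 N. Pads are 19 mm wide; open, the fingers measure 117 mm over their backs; the gripper's body (75 mm by 190 mm) begins 51 mm behind the grasp point.
Start: joints at [-1.446, 0.527, 1.433, -0, 1.181, -0.178], TCP at [0.187, -0.596, 0.223] pointing down, gripper open.
Joint ranges: [-3.08, 3.08], [-0.75, 2.2], [0.22, 2.44], [-1.43, 4.57], [0, 2.65], [-2.85, 2.85]. Speed limits (rad/s): [2.79, 2.79, 3.14, 3.14, 3.14, 3.14].

INTERFACE

Orientations are given as a unit quaternion [x, y, z, w].
In Python, from rig import robot gives the robot as it stands.
- The arm moves only by the tool drive_tool, never from a script. Its argument "series" is a list of rows, each a list of 7 numbers: the shift along the tool's x, y, z in m, then the turn, a rotation vector about the tool's x, y, z in degrees, then the opening, from 0 (shut) to 1 (fully open). A call has 1 to 5 rows; each row shifts and turns the commanded pose from where the row before left it, along the tool's axes as they then stand; what a row does not reach is not made up. A row lasts 1/8 s, in which the tool goes at most 62.5 mm and 10.7 degrees, less where a joint would pass 70% of its speed; a pose out of reach is approached as far as the arm can. A call is refused whole if a number of a shift passes 0.0625 or a number of a turn 10.7, either way. A call with a gripper value outside its range is refused whole. The fingers move at their own pace and stop on an object; "squeeze" is the grip in N (left out, the last holds). Time passes only in rows, so rows that do not move let the fingers close. It gives the time, the measured TCP pose, the force and the opening at its end, in the units of the state.
- robot.get_obs(): the state, without advancing time (a new reading comes with each control period).
- robot.camera(name): name is "scene" or "top" or "wrist"; returns (picture, depth): 420x560x3 uint8, blue, green, red; 420x560 float32, m along the optical axis (not along the pixel's ray), 0 where there is no reading.
- robot.camera_model(name): a dict with "fx", "fy", "cx", "cy" (pixels), "R" (3x3) and "t" (3): a world point X has camera coordinates R X + t. Camera axes: x right, y down, z forward; pixel columns grow to the right and rows downward; lengths in m; the calibration is good to about 2 mm. A picture is of the moment at which its call begins: read the wrist's pose just before it. camera_model takes no time and is no camera call; for the wrist camera it gives the pose at the moment of the call.
- robot.hand_in(): hands the job in, once; it reports no verdict.
The state is a dict: "time": time; "q": joint angles; "joint_velocities": joint speeds; "joint_torque": joint torques, N m; "position": TCP position; "tool_rot": TCP orientation; "ft_force": force on the tool from outside, world axes, zero at the start; "moment": the same for the moment, N m; "grip_width": finger opening in m.
Only numpy, scipy, OpenCV 4.12 (cv2) and the standard library are available. Lean on these libraries where they do the work, as an engineer would, in place of code of your own. Each camera call takes 0.05 s, during which the arm holds its last target. There are 200 camera calls.

TASK

Get the oilstone ready for sharpening: the wooden oilstone box stands on its end on the honing board, so tip it over onto its base, lid upward, by pushing on its lid face with the fingers. Then push it along the board until its far end sits flat and square against the stop at the far end of the board, nudging it straight if it lies askew. Only push the box, never lift it or carry it, and leave the wax tin, the tea glass and the chisel as they are.

Things in the scene. Friction and masses are not known exactly. Their poses are not given: they have to be found in the camera images.
- stone_box: Closed dark-brown wooden oilstone box, 66 x 176 x 50 mm (width, length, height), about 0.6 kg, loose, lid fixed shut. Origin: centre of its base (the 66 x 176 face opposite the lid). z points out of the lid, y along its length (within 2 degrees). At first it stands on one 66 x 50 end, y up, its lid face towards the robot (z level, along the board's -x within 0.12 rad), its base face towards the stop.
- box_center (a point): Centre of the oilstone box: 88 mm above the board while it stands, 25 mm above it when it lies on its base. Pushed near the top of its lid face the box tips about the lower edge of its base face and, past about 16 degrees, falls by itself away from the robot; lying, it is then 3 to 8 cm short of the stop.
- foot_center (a point): Centre of the 66 x 50 mm end on which the box stands at first; when it lies, the end that is nearer the robot, the one to push on. Sliding the lying box takes about 2 to 6 N. Pushing this end ahead does not straighten a skewed box; a sideways push on the long side near this end does, before a last press of at most 20 N towards the stop.
- end_corner_a (a point): One corner of the box where the base meets the other end (the top end at first, the far end when it lies): base corner on the box's +x side.
- end_corner_b (a point): The other corner of that end, 66 mm from end_corner_a: base corner on the box's -x side.
- honing_board: Fixed plywood honing board with a cork top, 360 x 280 x 18 mm, flat on the bench; its top is 18 mm above the bench. Origin: centre of its underside; x axis along its length towards the stop (away from the robot), z up. Across its far end is screwed a dark wooden stop strip, 270 mm wide, 30 mm thick, rising 24 mm above the board.
- stop_face (a point): Middle of the stop's near face where it meets the board's top, 140 mm from the board's centre; same axes as the board (the face looks along -x).
- wax_tin: Open round tin of yellow wax, 61 mm across, 18 mm high, loose, standing on the honing board in the left or the right half, beside the box (centres about 12 cm apart). Origin: centre of its underside. Leave it.
- tea_glass: Glass tumbler, 85 mm across, 90 mm high, loose, on the bench on the left. Origin: centre of its underside. Leave it.
- chisel_10: Carving chisel with a wooden handle, 125 x 143 x 31 mm as it lies, loose, on the bench left of the board. Leave it.
Not all that is in view belongs to the job. What is shaped like the stone_box but turquoise or yellow is not meant.

How it is judged:
On the way, in this order (a step that is already met when the one before it is completed fails the run):
1. the box has been tipped over and lies on its base, lid up (angle between stone_box's own z axis and vertical below 0.1 rad and linear speed of stone_box below 0.05 m/s), for 0.2 s.
2. the box has been pushed up against the stop (angle between stone_box's own z axis and vertical below 0.06 rad and x of each of end_corner_a, end_corner_b in the frame of stop_face above -0.006 m and y of end_corner_a in the frame of stop_face between -0.135 and 0.135 m and y of end_corner_b in the frame of stop_face between -0.135 and 0.135 m), for 0.2 s.
At the end, for the whole second after the job is handed in: The oilstone box lies at rest on its base on the honing board, lid up (within 3 degrees), its far end flat against the stop (both end corners within 6 mm of the stop's face and within the stop's width) (all of step 2 and height (world z) of box_center between 0.038 and 0.05 m and linear speed of stone_box below 0.01 m/s); the robot touches nothing.
It fails at once if the box is lifted off the board after it has been laid down (angle between stone_box's own z axis and vertical below 0.25 rad and height (world z) of box_center above 0.075 m).
It fails at once if the box, or the end it stands on, is lifted off the board (height (world z) of box_center above 0.116 m or height (world z) of foot_center above 0.058 m).
It fails at once if the wax tin is moved more than 15 mm (distance of wax_tin from where it was at the start of the episode above 0.015 m).
It fails at once if the tea glass is moved more than 15 mm or tipped (distance of tea_glass from where it was at the start of the episode above 0.015 m or angle between tea_glass's own z axis and vertical above 0.2 rad).
It fails at once if the chisel is moved more than 15 mm (distance of chisel_10 from where it was at the start of the episode above 0.015 m).
It also fails if it takes over 61 s, if anything falls off the work surface, if the arm or the gripper's body presses on something with over 40 N, if the wrist force passes 120 N, or if a joint passes its speed limit or range.

## Working session

There is one attempt and no reset: what is moved stays moved. The work goes in short steps, Python scripts to look and compute and a tool call to move; the robot and the scene stay as the last step left them, time stands still between calls to the robot, and variables do not carry over. Pictures are saved under pics/ and viewed, about 8 in all and at most 12, crops included, and the job is handed in when it is done.

Besides the shell and the picture viewer there is one more tool, called after "Request:" as name(argument=value, ...), one argument or row to a line, values as JSON. drive_tool: Moves the arm, as the interface text tells. Its arguments: {"type":"object","properties":{"series":{"type":"array"},"squeeze":{"type":"number"}},"required":["series"]}

```bash
mkdir -p pics; cat > h.py <<'E'
from rig import robot
import numpy as np, cv2
from scipy.spatial.transform import Rotation as Ro
def snap(n,f):
    im,d=robot.camera(n); cv2.imwrite(f'pics/{f}.png',im); np.save(f'pics/{f}.npy',d); return im,d
def pt(n,d,u,v,m=None):
    m=m or robot.camera_model(n); z=d[v,u]
    c=np.array([(u-m['cx'])/m['fx']*z,(v-m['cy'])/m['fy']*z,z]); return np.array(m['R']).T@(c-np.array(m['t']))
def cloud(n,d):
    m=robot.camera_model(n); v,u=np.mgrid[:d.shape[0],:d.shape[1]]
    c=np.stack([(u-m['cx'])/m['fx']*d,(v-m['cy'])/m['fy']*d,d],-1); return (c-np.array(m['t']))@np.array(m['R'])
E
python3 - <<'E'
from h import *
a,_=snap('scene','s0'); b,_=snap('top','t0')
for n in('scene','top'): print(n,robot.camera_model(n))
o=robot.get_obs(); print(o['time'],o['position'],Ro.from_quat(o['tool_rot']).as_matrix().round(3),o['grip_width'])
E
```

```text
scene {'fx': 452.627431762916, 'fy': 452.627431762916, 'cx': 278.70558620681936, 'cy': 209.99202702357286, 'R': array([[-0.65999559, -0.75118568,  0.01122055],
       [-0.53921123,  0.46324825, -0.70331523],
       [ 0.52312243, -0.4702352 , -0.71078955]]), 't': array([0.49160742, 0.34732685, 0.9011902 ])}
top {'fx': 488.26091775689196, 'fy': 488.26091775689196, 'cx': 284.3311194629738, 'cy': 213.82201486364633, 'R': array([[ 0.02167174, -0.99972593,  0.00885481],
       [-0.99634931, -0.02232837, -0.08239846],
       [ 0.08257359, -0.00703677, -0.99656013]]), 't': array([0.13058063, 0.59947769, 1.34046908])}
0.1 [ 0.18690935 -0.59571666  0.22169458] [[ 0.954  0.299 -0.   ]
 [ 0.299 -0.954  0.002]
 [ 0.    -0.002 -1.   ]] 0.0866884814824608
```

View pics/s0.png

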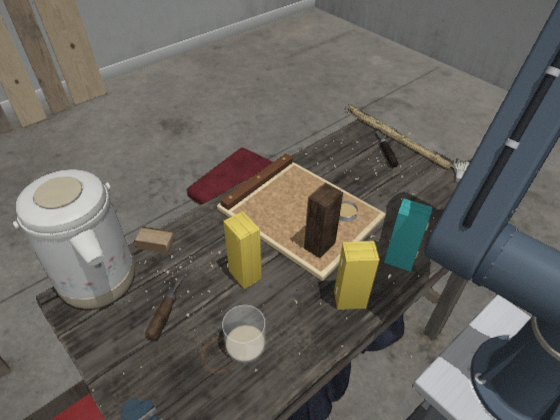

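View pics/t0.png

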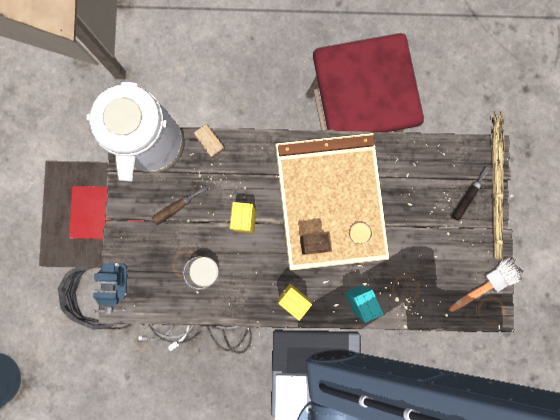

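Candidates (top view): the dark brown box on the board at (315,242), the yellow boxes at (243,216) and (295,301), and the turquoise one at (365,303). I choose the dark brown box and will check it in a crop while measuring.

```bash
python3 - <<'E'
from h import *
d=np.load('pics/t0.npy'); im=cv2.imread('pics/t0.png'); P=cloud('top',d)
def rep(name,u0,u1,v0,v1,z0,z1,n='top',P=P,im=im,f=None):
    p=P[v0:v1,u0:u1].reshape(-1,3); c=im[v0:v1,u0:u1].reshape(-1,3).astype(int)
    k=(p[:,2]>z0)&(p[:,2]<z1)
    if f: k&=f(c)
    q=p[k]; r=cv2.minAreaRect(q[:,:2].astype(np.float32))
    print(name,len(q),'rect',np.round(r[0],3),np.round(r[1],3),round(r[2],1),'zmed',np.median(q[:,2]).round(3)); print(cv2.boxPoints(r).round(3).tolist())
rep('box top',290,345,210,270,.17,.22)
rep('y1',220,265,190,240,.12,.25); rep('y2',270,320,275,330,.12,.25); rep('turq',335,395,275,335,.12,.25)
rep('stop',265,385,125,165,.03,.06)
rep('tin',340,380,215,250,.027,.06)
rep('board',265,395,125,275,.01,.03)
sd=np.load('pics/s0.npy'); s=cv2.imread('pics/s0.png'); S=cloud('scene',sd)
p=S[170:270,290:350].reshape(-1,3)
k=(p[:,2]>.03)&(p[:,2]<.21); q=p[k]
for z in np.arange(.03,.21,.03):
    w=q[abs(q[:,2]-z)<.008]; w=w[(w[:,0]<.6)]
    if len(w): print(z.round(2),len(w),np.percentile(w,[2,98],axis=0)[:,:2].round(3).tolist())
cv2.imwrite('pics/c0.png',np.hstack([cv2.resize(s[165:285,215:385],(510,360),interpolation=2)[:, :],cv2.resize(im[190:280,260:332],(288,360),interpolation=2)]))
E
```

```text
box top 566 rect [0.515 0.064] [0.05  0.066] 8.4 zmed 0.195
[[0.48500001430511475, 0.09300000220537186], [0.4950000047683716, 0.027000000700354576], [0.5440000295639038, 0.03500000014901161], [0.5339999794960022, 0.10000000149011612]]
y1 589 rect [0.577 0.252] [0.05  0.066] 85.7 zmed 0.177
[[0.5419999957084656, 0.2290000021457672], [0.609000027179718, 0.2240000069141388], [0.6119999885559082, 0.27399998903274536], [0.5460000038146973, 0.27900001406669617]]
y2 606 rect [0.366 0.115] [0.069 0.05 ] 51.6 zmed 0.177
[[0.32499998807907104, 0.10400000214576721], [0.36500000953674316, 0.0729999989271164], [0.40799999237060547, 0.12700000405311584], [0.36800000071525574, 0.15800000727176666]]
turq 673 rect [ 0.364 -0.065] [0.067 0.051] 24.5 zmed 0.177
[[0.3230000138282776, -0.0560000017285347], [0.3440000116825104, -0.10199999809265137], [0.4050000011920929, -0.07500000298023224], [0.3840000033378601, -0.028999999165534973]]
stop 1084 rect [0.792 0.032] [0.032 0.269] 7.4 zmed 0.043
[[0.7590000033378601, 0.16300000250339508], [0.7940000295639038, -0.10400000214576721], [0.8259999752044678, -0.10000000149011612], [0.7910000085830688, 0.16699999570846558]]
tin 319 rect [ 0.548 -0.069] [0.099 0.061] 75.6 zmed 0.03
[[0.5070000290870667, -0.10999999940395355], [0.5649999976158142, -0.125], [0.5899999737739563, -0.028999999165534973], [0.531000018119812, -0.014000000432133675]]
board 10698 rect [0.641 0.006] [0.368 0.305] 8.8 zmed 0.02
[[0.4359999895095825, 0.12800000607967377], [0.4830000102519989, -0.17299999296665192], [0.8460000157356262, -0.11699999868869781], [0.7990000247955322, 0.1850000023841858]]
0.03 109 [[0.487, -0.088], [0.576, 0.104]]
0.06 141 [[0.486, 0.034], [0.533, 0.104]]
0.09 151 [[0.405, 0.035], [0.534, 0.128]]
0.12 165 [[0.387, 0.036], [0.534, 0.143]]
0.15 215 [[0.362, 0.038], [0.533, 0.157]]
0.18 294 [[0.366, 0.038], [0.532, 0.155]]
```

View pics/c0.png

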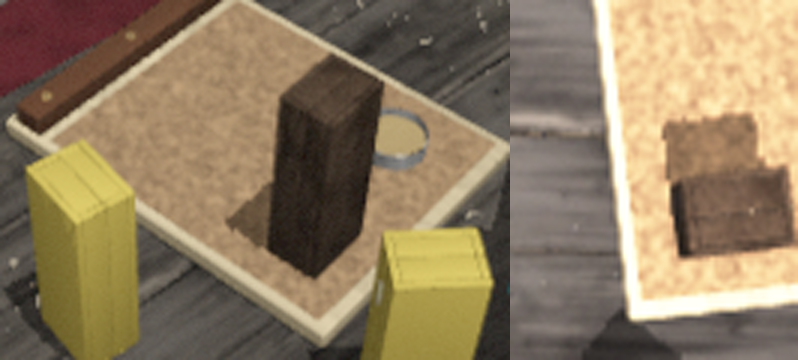

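The crop confirms the box: dark brown, standing on the board with the tin on its right. It is at (0.515, 0.064) with yaw about 8.5°, and the board's yaw is about 7.5°. I'll approach high behind the lid face.

Request:
drive_tool(
  series=[
    [0,0,-0.05,0,0,9.3,0.4],
    [0.03,-0.05,0,0,0,0,0.4],
    [0.03,-0.05,0,0,0,0,0.4],
    [0.03,-0.05,0,0,0,0,0.4],
    [0.03,-0.05,0,0,0,0,0.4],
  ],
)

```text
time: 0.72
position: [0.278, -0.3794, 0.2723]
tool_rot: [0.998, 0.07, 0.0, -0.0]
ft_force: [1.0, 1.1, 0.5]
grip_width: 0.0448
```

Request:
drive_tool(
  series=[
    [0.03,-0.05,0,0,0,0,0.4],
    [0.03,-0.05,0,0,0,0,0.4],
    [0.03,-0.05,0,0,0,0,0.4],
    [0.03,-0.05,0,0,0,0,0.4],
    [0,0,0,0,0,0,0.4],
  ],
)

```text
time: 1.35
position: [0.3683, -0.1624, 0.2723]
tool_rot: [0.997, 0.074, -0.0, -0.001]
ft_force: [-1.2, -1.0, 0.3]
grip_width: 0.0346
```

Request:
drive_tool(
  series=[
    [0.024,-0.04,0,0,0,0,0.4],
    [0.024,-0.04,0,0,0,0,0.4],
    [0.024,-0.04,0,0,0,0,0.4],
    [0.024,-0.04,0,0,0,0,0.4],
    [0.021,-0.042,0,0,0,0,0.4],
  ],
)

```text
time: 1.98
position: [0.4566, 0.05, 0.2724]
tool_rot: [0.998, 0.07, 0.0, 0.0]
ft_force: [-0.5, 0.0, 0.5]
grip_width: 0.0349
```

Request:
drive_tool(
  series=[
    [0,0,0.05,0,0,0,0.4],
    [0,0,0.055,0,0,0,0.4],
    [0,0,0,0,0,0,0.4],
    [0,0,0,0,0,0,0.4],
  ],
)

```text
time: 2.48
position: [0.4568, 0.0491, 0.1686]
tool_rot: [0.998, 0.07, 0.001, 0.0]
ft_force: [0.1, 0.2, 0.6]
grip_width: 0.0351
```

Request:
drive_tool(
  series=[
    [0.008,-0.006,0,0,0,0,0.4],
    [0.012,0,0,0,0,0,0.4],
    [0.01,0,0,0,0,0,0.4],
    [0.01,0,0,0,0,0,0.4],
    [0.01,0,0,0,0,0,0.4],
  ],
)

```text
time: 3.1
position: [0.5051, 0.0631, 0.1676]
tool_rot: [0.997, 0.071, 0.0, 0.0]
ft_force: [-0.1, -0.2, 0.8]
grip_width: 0.0351
```

Request:
drive_tool(
  series=[
    [0.01,0,0,0,0,0,0.4],
    [0.01,0,0,0,0,0,0.4],
    [0.01,0,0,0,0,0,0.4],
    [0,0,0,0,0,0,0.4],
    [0,0,0,0,0,0,0.4],
  ],
)

```text
time: 3.72
position: [0.5334, 0.0672, 0.1674]
tool_rot: [0.997, 0.071, -0.0, -0.0]
ft_force: [-0.1, 0.1, 0.0]
grip_width: 0.0348
```

```bash
python3 - <<'E'
from h import *
snap('scene','s1')
E
```

```text
(no output)
```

View pics/s1.png

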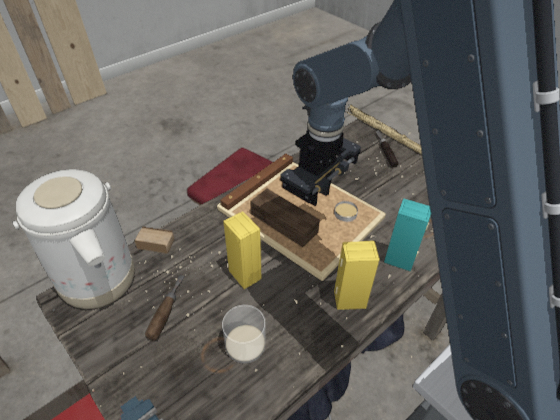

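The box now lies lid up, around (287,218), with the gripper above its near end and the tin untouched. Next I back off and measure its pose.

Request:
drive_tool(
  series=[
    [-0.04,0,0,0,0,0,0.4],
    [-0.05,0,0,0,0,0,0.4],
    [0,0,0,0,0,0,0.4],
  ],
)

```text
time: 4.15
position: [0.4388, 0.055, 0.167]
tool_rot: [0.998, 0.07, -0.004, -0.001]
ft_force: [0.9, 0.9, 0.4]
grip_width: 0.0351
```

```bash
cat > m.py <<'E'
from h import *
import sys
for n in ('scene','top'):
    im,d=snap(n,n+sys.argv[1]); P=cloud(n,d)
    q=P[(abs(P[...,2]-.068)<.008)&(P[...,0]>.46)&(P[...,0]<.81)&(abs(P[...,1]-.07)<.08)&(im.max(-1)<130)]
    if len(q)<80: print(n,len(q)); continue
    r=cv2.minAreaRect(q[:,:2].astype(np.float32)); print(n,len(q),np.round(r[0],4),np.round(r[1],3),round(r[2],1),cv2.boxPoints(r).round(3).astype(float).round(3).tolist())
    s=P[(abs(P[...,2]-.042)<.006)&(P[...,0]>.74)&(P[...,0]<.85)&(abs(P[...,1]-.03)<.15)]
    r=cv2.minAreaRect(s[:,:2].astype(np.float32)); print(' stop',np.round(r[0],4),np.round(r[1],3),round(r[2],1),cv2.boxPoints(r).astype(float).round(3).tolist())
E
python3 m.py 2
```

```text
scene 1384 [0.6297 0.0852] [0.177 0.068] 8.1 [[0.537, 0.106], [0.547, 0.039], [0.722, 0.064], [0.713, 0.131]]
 stop [0.7927 0.0355] [0.032 0.272] 7.4 [[0.759, 0.168], [0.794, -0.102], [0.826, -0.097], [0.791, 0.173]]
top 1324 [0.6296 0.0811] [0.176 0.066] 8.8 [[0.538, 0.1], [0.548, 0.035], [0.722, 0.062], [0.712, 0.127]]
 stop [0.792  0.0313] [0.032 0.27 ] 7.4 [[0.759, 0.163], [0.794, -0.104], [0.825, -0.1], [0.79, 0.167]]
```

Request:
drive_tool(
  series=[
    [0.032,0,0,0,0,0.7,0.4],
    [0.03,0,0,0,0,0,0.4],
    [0,0,0.05,0,0,0,0.4],
    [0,0,0.05,0,0,0,0.4],
    [0,0,0.03,0,0,0,0.4],
  ],
)

```text
time: 4.88
position: [0.5074, 0.0629, 0.0353]
tool_rot: [0.998, 0.065, -0.0, -0.0]
ft_force: [0.4, -0.5, 0.4]
grip_width: 0.035
```

Request:
drive_tool(
  series=[
    [0.01,0,0,0,0,0,0.4],
    [0.01,0,0,0,0,0,0.4],
    [0.01,0,0,0,0,0,0.4],
    [0.01,0,0,0,0,0,0.4],
    [0,0,0,0,0,0,0.4],
  ],
)

```text
time: 5.5
position: [0.5473, 0.0682, 0.0387]
tool_rot: [0.998, 0.065, 0.001, 0.0]
ft_force: [-1.4, 0.9, 1.0]
grip_width: 0.0346
```

Request:
drive_tool(
  series=[
    [0.008,0,0,0,0,0,0.4],
    [0.008,0,0,0,0,0,0.4],
    [0.008,0,0,0,0,0,0.4],
    [0.005,0,0,0,0,0,0.4],
    [0,0,0,0,0,0,0.4],
  ],
)

```text
time: 6.12
position: [0.5746, 0.0719, 0.038]
tool_rot: [0.998, 0.065, -0.0, -0.0]
ft_force: [-4.7, -1.2, 3.4]
grip_width: 0.0348
```

Request:
drive_tool(
  series=[
    [0.003,0,0,0,0,0,0.4],
    [0.002,0,0,0,0,0,0.4],
    [0,0,0,0,0,0,0.4],
  ],
)

```text
time: 6.5
position: [0.5786, 0.0724, 0.0377]
tool_rot: [0.998, 0.065, -0.001, -0.0]
ft_force: [-5.1, -0.2, 3.8]
grip_width: 0.0348
```

```bash
python3 m.py 3
```

```text
scene 728 [0.6676 0.0913] [0.201 0.067] 6.3 [[0.564, 0.114], [0.572, 0.047], [0.771, 0.069], [0.764, 0.136]]
 stop [0.7876 0.0377] [0.054 0.27 ] 10.5 [[0.736, 0.165], [0.786, -0.1], [0.839, -0.09], [0.789, 0.175]]
top 796 [0.7091 0.09  ] [0.114 0.066] 7.6 [[0.648, 0.115], [0.657, 0.05], [0.77, 0.065], [0.761, 0.13]]
 stop [0.7903 0.0307] [0.041 0.27 ] 9.3 [[0.748, 0.16], [0.792, -0.106], [0.832, -0.099], [0.789, 0.167]]
```

Request:
drive_tool(
  series=[
    [0.002,0,0,0,0,0,0.4],
    [0.002,0,0,0,0,0,0.4],
    [0,0,0,0,0,0,0.4],
  ],
)

```text
time: 6.98
position: [0.582, 0.0729, 0.0376]
tool_rot: [0.998, 0.065, -0.002, -0.0]
ft_force: [-5.0, -0.4, 3.7]
grip_width: 0.0352
```

Request:
drive_tool(
  series=[
    [0.002,0,0,0,0,0,0.4],
    [0,0,0,0,0,0,0.4],
  ],
)

```text
time: 7.22
position: [0.582, 0.073, 0.0375]
tool_rot: [0.998, 0.065, -0.004, -0.0]
ft_force: [-9.0, -2.7, 6.5]
grip_width: 0.035
```

Request:
drive_tool(
  series=[
    [0.001,0,0,0,0,0,0.4],
    [0,0,0,0,0,0,0.4],
  ],
)

```text
time: 7.48
position: [0.582, 0.073, 0.0375]
tool_rot: [0.998, 0.065, -0.005, -0.0]
ft_force: [-11.1, -2.1, 8.5]
grip_width: 0.0351
```

The TCP has stopped moving while the force climbs, so the box is against the stop. I back off and check.

Request:
drive_tool(
  series=[
    [0.001,0,0,0,0,0,0.4],
    [0,0,0,0,0,0,0.4],
    [-0.015,0,0,0,0,0,0.4],
    [-0.04,0,0,0,0,0,0.4],
    [0,0,-0.05,0,0,0,0.4],
  ],
)

```text
time: 8.1
position: [0.5279, 0.0665, 0.0849]
tool_rot: [0.998, 0.064, -0.005, -0.001]
ft_force: [1.0, 0.6, 0.8]
grip_width: 0.035
```

Request:
drive_tool(
  series=[
    [0,0,-0.06,0,0,0,0.4],
    [-0.03,0,-0.06,0,0,0,0.4],
    [-0.05,0,-0.03,0,0,0,0.4],
    [-0.03,0,0,0,0,0,0.4],
    [0,0,0,0,0,0,0.4],
  ],
)

```text
time: 8.72
position: [0.4256, 0.0524, 0.2345]
tool_rot: [0.998, 0.064, 0.002, 0.0]
ft_force: [0.9, -0.7, -0.3]
grip_width: 0.0347
```

```bash
python3 m.py 4; python3 - <<'E'
from h import *
im=cv2.imread('pics/top4.png'); s=cv2.imread('pics/scene4.png')
cv2.imwrite('pics/c4.png',np.hstack([cv2.resize(im[120:270,265:395],(390,450),interpolation=2),cv2.resize(s[140:290,210:345],(405,450),interpolation=2)]))
# tin, glass, chisel change between first and last top/scene picture
for n,a in (('top','t0'),('scene','s0')):
    d=cv2.absdiff(cv2.imread(f'pics/{a}.png'),cv2.imread(f'pics/{n}4.png')).max(-1)
    for k,b in (dict(tin=(345,375,220,247),glass=(180,225,250,295),chisel=(150,210,185,225)) if n=='top' else dict(glass=(215,270,300,365),chisel=(145,185,275,340))).items():
        print(n,k,d[b[2]:b[3],b[0]:b[1]].mean().round(1))
E
```

```text
scene 1338 [0.6821 0.0915] [0.18  0.069] 7.7 [[0.588, 0.114], [0.598, 0.045], [0.776, 0.069], [0.767, 0.138]]
 stop [0.7837 0.0355] [0.056 0.27 ] 9.1 [[0.735, 0.165], [0.778, -0.102], [0.833, -0.094], [0.79, 0.173]]
top 1150 [0.6807 0.0872] [0.176 0.064] 7.5 [[0.589, 0.107], [0.598, 0.044], [0.772, 0.067], [0.764, 0.13]]
 stop [0.7877 0.0304] [0.041 0.271] 7.5 [[0.75, 0.162], [0.785, -0.107], [0.826, -0.101], [0.79, 0.167]]
top tin 3.5
top glass 1.8
top chisel 2.0
scene glass 7.6
scene chisel 6.2
```

View pics/c4.png

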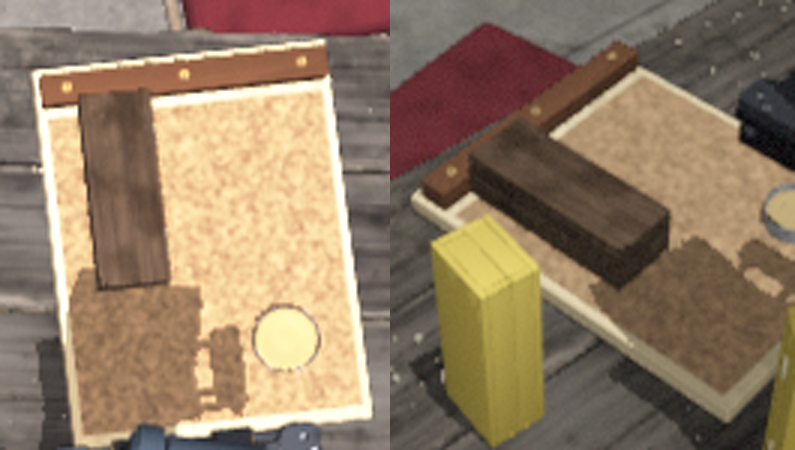

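```bash
python3 -c "
from rig import robot
print(robot.get_obs()['ft_force'],robot.hand_in())"
```

```text
the job is handed in; nothing more can be done
[0.71846376 0.01672481 0.22625263] None
```

The oilstone box now lies on its base, lid up, with its far end flat and square against the stop. I handed the job in at about 9 s of the 61 s.

- **What I did:** I tipped the box with two fingers near the top of its lid face. I then pushed its near end along the board with the two spread fingers set square to the stop. The final press measured 11 N on the last readings. A last 1 mm step came after those readings, so the peak force was not recorded. No sideways nudge was needed.
- **Box position:** In the last top view the box lies at 7.5° and the stop, from the clean views, at 7.4°. The box's far end is within about 1 mm of the stop's face, against a calibration error of about 2 mm. Its outer corner is about 0.10 m from the middle of the stop, inside the 0.135 m limit.
- **Other objects:** The tin looks unmoved in the last picture. The before/after difference around the tin, glass and chisel was small in the top view (2–4 grey levels). It was somewhat larger for the glass and chisel in the scene view (6–8). I put that down to lighting and noise, since the arm never went near them, but I did not check further.
- **A check that disagreed:** The last stop fits came out too wide because they caught the end of the box, and the scene view's angle was off (9.1°). I relied on the first stop measurement and the pictures instead.

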